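# Clip a freshly cast cover onto the coin case

## Task

Lift the cast cover out of its open mould by its rib and press it down onto the coin case, between the two sprung clips, until both clips snap back in over its edge. Then keep pressing: finish with the cover pushed down to its stop against the sprung bed and still held there by the gripper (do not let go or ease off at the end), and leave the dish, the jar and the brush alone.

Things in the scene. Friction and masses are not known exactly. Their poses are not given: they have to be found in the camera images.
- cover: cast cover: white flat plate 80 (along its x) x 60 (y) x 6 (z) mm with an upright grip rib in the middle of its top, 46 mm long along x, 14 mm thick along y, 28 mm high (whole part 34 mm high), 80 g. Same either way round (half turn). Origin: centre of the plate's underside, z up. To be gripped across the rib's 14 mm; fingertips may rest on the plate.
- cover_center (a point): centre of the cover, half-way up (17 mm above its underside, inside the rib 11 mm above the plate's top); same axes as the cover: x along the rib and the plate's long side
- mould: dark rubber mould block 116 (x) x 96 (y) x 20 (z) mm, fixed to the desk, with an open rectangular cavity 84.5 x 64.5 mm and 6 mm deep in its top; the cover lies loose in it with the plate's top flush with the mould's top, the rib standing up. Origin: centre of the underside, on the desk; x along the cavity's long side
- case: coin case: grey base 136 (x) x 86 (y) x 10 (z) mm, fixed to the desk. Low walls along the long sides (22.5 mm above the desk, 65 mm apart inside) and four corner posts (22 mm high, 84 mm apart inside along x) guide the cover; a steel clip stands at each short end. Origin: centre of the underside, on the desk; x along the long side, as the cover's long side must lie (either way round)
- seat (a point): point in the middle of the case, 15 mm above the desk: the centre of the cover's underside comes here when the cover is pressed down to its stop; same axes as the case. The cover's underside first touches the sloping clip noses about 28 mm above the desk and snaps in at about 18 mm
- clip_a (a joint): clip at the case's +x end, on a spring: 0 m = in (hooked nose, 28 mm wide, reaching 3 mm over a seated cover; underside 24.2, top 33.5 mm above the desk), 0.006 m = fully out. Both noses slope: a cover pushed down drives them out 3 mm, the push rises to about 7 to 10 N, then drops suddenly as they snap back over the plate
- clip_b (a joint): the same for the clip at the case's -x end
- bed (a joint): grey felt-topped bed in the case, sprung (2.5 N per mm): 0 m = up (its top 19 mm above the desk), grows as the cover is pressed down, 0.0008 m when a clipped cover is not pressed, 0.004 m at the stop (about 10 N push)
- coin_dish: round glass dish with a coin, 68 mm across, 13 mm high, behind the work; leave alone
- jar: round jar with a lid, 64 mm across, 100 mm high, right of the work; leave alone
- dust_brush: flat brush 192 mm long, left of the work; leave alone
There are look-alikes about, which are no part of the job. Of the things that look like the cover, the middle-sized one is meant.

How it is judged:
By the outcome, as a careful person would: the job done as asked, in the order asked, and still so for the second after the job is handed in, while the arm keeps its last pose, push and grip.
It also fails if it takes over 42 s, if anything falls off the work surface, if the arm or the gripper's body presses on something with over 40 N, if the wrist force passes 120 N, or if a joint passes its speed limit or range.

## Robot

A 7-joint arm with a two-finger parallel gripper is mounted at the origin on a cart in front of the work surface, level with it; the furniture and walls round the work are solid. World frame = base frame: x ahead of the robot, y to its left, z up, the work surface at z = 0. Lengths are in m, angles in degrees, forces in N, time in s.
With the tool pointing down it reaches from about 0.425 to 0.875 m from the base axis. Payload 4.7 kg.
Tool frame: the origin (TCP) lies at the centre of the arm's flange, where the gripper is bolted on; the fingertips stand 182 mm ahead of it and the grasp point (between the pads) lies 164 mm ahead of it; z points along the fingers, y is the line along which they close (so a half turn about z gives the same grasp; the last joint's range is limited). The gripper opens to 87 mm and grips with 3 to 60 N. Pads are 19 mm wide; open, the fingers measure 117 mm over their backs; the gripper's body (75 mm by 190 mm) begins 51 mm behind the grasp point.
Start: joints at [76.897, 18.392, -4.016, 83.108, 1.295, 78.541, -3.26], TCP at [0.156, -0.631, 0.405] pointing down, gripper open.
Joint ranges: [-163.93, 163.93], [-17.29, 119.83], [-79.2, 71.16], [3.27, 140.29], [-89.18, 269.18], [5.43, 117.66], [-154.24, 154.24]. Speed limits (degrees/s): [147.25, 147.25, 180, 180, 180, 180, 180].

## Interface

Orientations are given as [roll, pitch, yaw] about the fixed x, y, z axes, in that order (R = Rz(yaw) Ry(pitch) Rx(roll)).
In Python, from cell import env gives the robot as it stands. The module is installed in compiled form; this text tells all that it offers.
- The arm moves only by the tool step_arm, never from a script. Its argument "steps" is one flat list of numbers, 5 for each row, row after row: the opening, from 0 (shut) to 1 (fully open), then the shift along the tool's x, y, z in mm, then the turn about the tool's z in degrees. In form: [grip, dx, dy, dz, roll, grip, dx, dy, dz, roll, ...]. A call has 1 to 12 rows; each row shifts and turns the commanded pose from where the row before left it, along the tool's axes as they then stand; what a row does not reach is not made up. A row lasts 1/8 s, in which the tool goes at most 62.5 mm and 10.7 degrees, less where a joint would pass 70% of its speed; a pose out of reach is approached as far as the arm can. A call with a gripper value outside its range is refused whole. The fingers move at their own pace and stop on an object; "grip_force" is the grip in N (left out, the last holds). Time passes only in rows, so rows that do not move let the fingers close. It gives the time, the measured TCP pose, the force, the opening and the grip force at its end, in the units of the state.
- env.get_obs(): the state, without advancing time (a new reading comes with each control period).
- env.read_camera(name): name is "side" or "top"; returns a dict with "image" (384x512x3 uint8, red, green, blue), "camera_matrix" (3x3 intrinsics, pixels), "distortion" ([k1, k2, p1, p2, k3] as OpenCV has them; the pictures are not rectified), "R" (3x3) and "t" (3): a world point X has camera coordinates R X + t. Camera axes: x right, y down, z forward; pixel columns grow to the right and rows downward; lengths in m; the calibration is good to about 2 mm. A picture is of the moment at which its call begins. There is no depth.
- env.sign_off(): hands the job in; it is judged then, once.
The state is a dict: "time_s": time; "qpos": joint angles; "joint_velocities": joint speeds; "effort": joint torques, N m; "tool_pos": TCP position; "tool_rot": TCP orientation; "force": force on the tool from outside, world axes, zero at the start; "wrist_torque": the same for the moment, N m; "grip_width": finger opening in m; "grasp_force": force on a finger pad.
Only numpy, scipy, OpenCV 4.12 (cv2) and the standard library are available. Lean on these libraries where they do the work, as an engineer would, in place of code of your own. Each camera call takes 0.05 s, during which the arm holds its last target. There are 200 camera calls.

## Working session

There is one attempt and no reset: what is moved stays moved. The work goes in short steps, Python scripts to look and compute and a tool call to move; the robot and the scene stay as the last step left them, time stands still between calls to the robot, and variables do not carry over. Pictures are saved under pics/ and viewed, at most 10 in all, crops included, and the job is handed in when it is done.

Besides the shell and the picture viewer there is one more tool, called after "Request:" by a JSON object that holds its "method" and its "body", one argument or row to a line. step_arm: Moves the arm, as the interface text tells. Its arguments: {"type":"object","properties":{"steps":{"type":"array","items":{"type":"number"}},"grip_force":{"type":"number"}},"required":["steps"]}

```bash
mkdir -p pics; python3 - <<'E'
from cell import env
import cv2
for n in("top","side"):
    c=env.read_camera(n); cv2.imwrite(f"pics/{n}0.png",cv2.resize(c["image"][:,:,::-1],(800,600),interpolation=cv2.INTER_CUBIC))
    print(n,c["camera_matrix"],c["distortion"],c["R"],c["t"])
o=env.get_obs();print(o)
E
```

```text
top [[496.48204599   0.         246.75151357]
 [  0.         496.48204599 193.49090427]
 [  0.           0.           1.        ]] [-0.16492342  0.          0.          0.          0.        ] [[-0.0156659  -0.99978778 -0.0133782 ]
 [-0.99053039  0.01734326 -0.13619381]
 [ 0.13639693  0.01111792 -0.99059188]] [-0.0055609   0.56026001  1.60098794]
side [[425.51533781   0.         255.59237711]
 [  0.         425.51533781 190.30779758]
 [  0.           0.           1.        ]] [-0.03297018  0.          0.          0.          0.        ] [[ 0.90662636 -0.42140794 -0.02107107]
 [-0.29479696 -0.59692273 -0.74617559]
 [ 0.30186652  0.68271414 -0.66541566]] [-0.5073711   0.17283115  1.57851516]
{'time_s': 0.1, 'qpos': array([76.89557163, 18.43400504, -4.01608466, 83.16790734,  1.29453383,
       78.54150267, -3.26151775]), 'joint_velocities': array([-0.00296374, -0.09930464,  0.00246031, -0.02363757,  0.09354552,
        0.05416233, -0.00251603]), 'effort': array([-4.65205339e-04, -4.92572558e+01, -4.05943561e-01, -3.13398528e+01,
       -6.40379847e-02,  3.95157037e-02,  4.81832558e-05]), 'tool_pos': array([ 0.1562141 , -0.63075655,  0.40377989]), 'tool_rot': array([-1.79901794e+02,  4.88110118e-03,  1.39129412e+01]), 'force': array([ 0.58864478, -0.11660241,  0.09860305]), 'wrist_torque': array([ 0.0427693 ,  0.06288405, -0.02516978]), 'grasp_force': 0.0, 'grip_width': 0.0870918192506821}
```

View pics/top0.png

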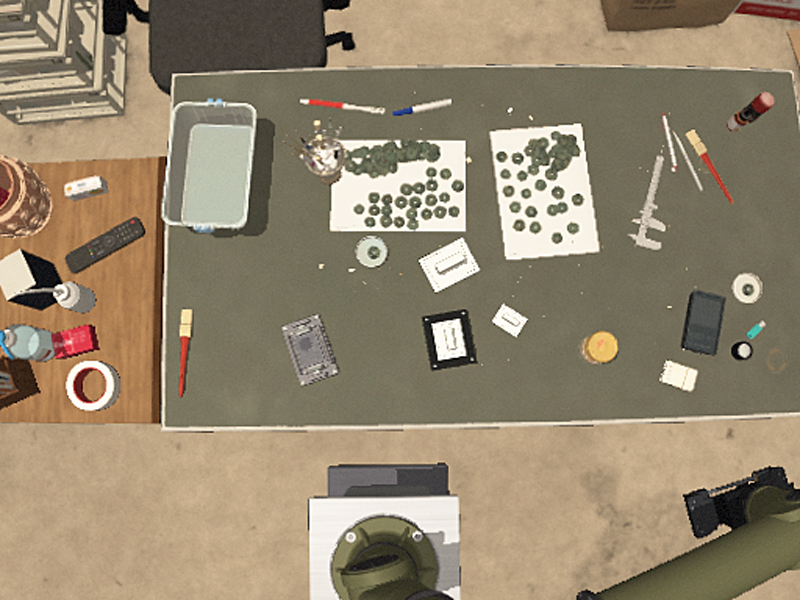

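View pics/side0.png

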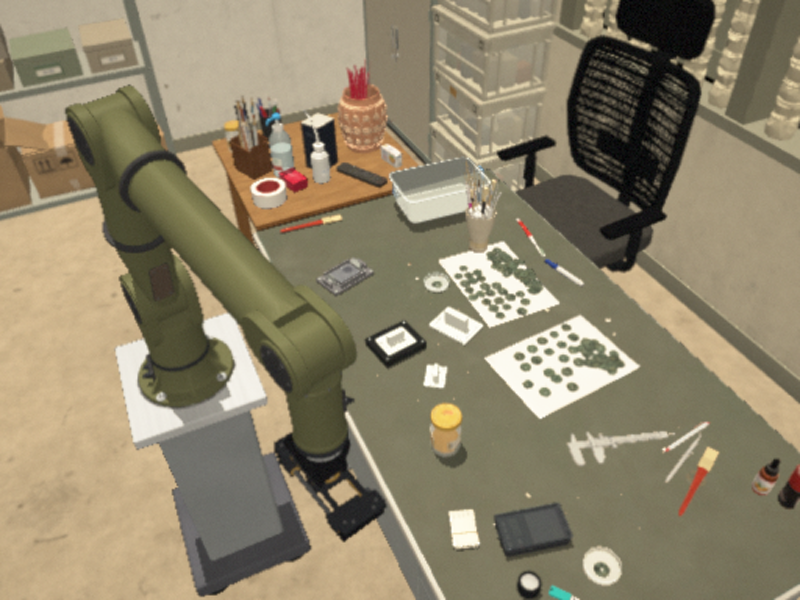

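Top picture: cover look-alikes are the large one (450,263), the middle one in the dark mould (450,340) and the small one (510,319). The one in the mould is middle-sized, so that is the cover. The case is at (310,350), the dish at (371,251), the jar at (600,347) and the brush at (184,350). A close crop will check the choice.

```bash
cat > h.py <<'E'
from cell import env
import cv2, numpy as np
from scipy.optimize import least_squares
def crop(im,cx,cy,s=6,w=400,h=300):
    M=np.array([[s,0,w/2-s*cx],[0,s,h/2-s*cy]],float)
    o=cv2.warpAffine(im[:,:,::-1].copy(),M,(w,h),flags=cv2.INTER_CUBIC)
    for k in range(int(cx-w/2/s)//10*10,int(cx+w/2/s)+1,10):
        x=int(s*(k-cx)+w/2); cv2.line(o,(x,0),(x,6),(0,0,255),1); cv2.putText(o,str(k),(x+2,12),0,.35,(0,0,255))
    for k in range(int(cy-h/2/s)//10*10,int(cy+h/2/s)+1,10):
        y=int(s*(k-cy)+h/2); cv2.line(o,(0,y),(6,y),(0,0,255),1); cv2.putText(o,str(k),(8,y+4),0,.35,(0,0,255))
    return o
def proj(c,X):
    return cv2.projectPoints(np.array(X,float),cv2.Rodrigues(c["R"])[0],c["t"],c["camera_matrix"],c["distortion"])[0][:,0]
def box(p,lx,ly,z):
    a=np.radians(p[2]);R=np.array([[np.cos(a),-np.sin(a)],[np.sin(a),np.cos(a)]])
    q=np.array([[1,1],[-1,1],[-1,-1],[1,-1]])*[lx/2,ly/2]@R.T+p[:2]
    return np.c_[q,np.full(4,z)]
def toplane(c,uv,z):
    u=cv2.undistortPoints(np.array(uv,float).reshape(-1,1,2),c["camera_matrix"],c["distortion"])[:,0]
    d=np.c_[u,np.ones(len(u))]@c["R"]; o=-c["R"].T@c["t"]
    return o+d*((z-o[2])/d[:,2])[:,None]
E
python3 - <<'E'
from h import *
t=env.read_camera("top");s=env.read_camera("side")
a=crop(t["image"],288,217);b=crop(t["image"],199,223);c=crop(s["image"],253,219);d=crop(s["image"],221,176)
cv2.imwrite("pics/c1.png",np.vstack([np.hstack([a,b]),np.hstack([c,d])]))
print(toplane(t,[(288,217),(199,223)],.02),toplane(s,[(253,219),(221,176)],.02))
E
```

```text
[[ 0.48146955 -0.15029383  0.02      ]
 [ 0.46641338  0.14558311  0.02      ]] [[ 0.47819949 -0.15297255  0.02      ]
 [ 0.46263304  0.13740443  0.02      ]]
```

View pics/c1.png

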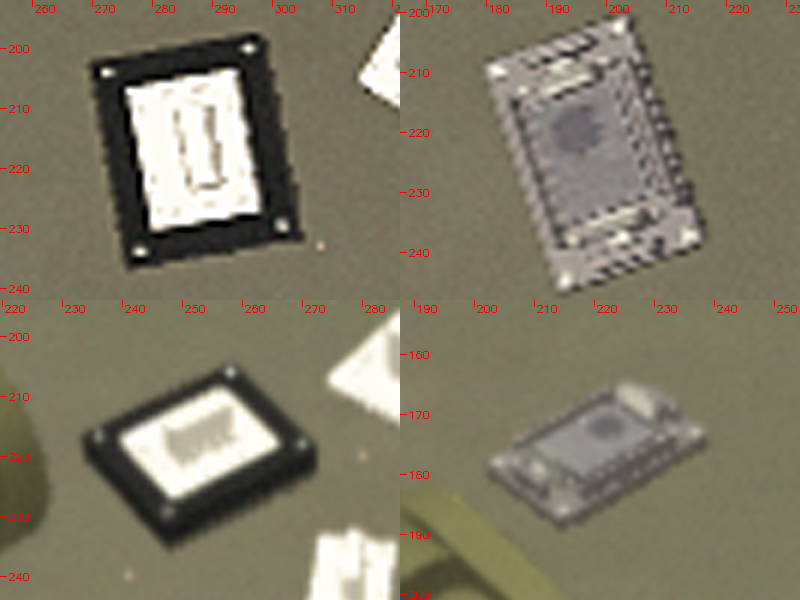

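The crops confirm the choice: the white plate with its rib lies flush in the dark mould (top view, native pixels about (288,217)). The case is at (199,223), with its clips at its upper and lower ends. I fit poses next.

```bash
cat >> h.py <<'E'
def fit(obs,p0):
    # obs: list of (cam, uv4, lx, ly, z); uv matched to nearest corners
    def r(p):
        out=[]
        for c,uv,lx,ly,z in obs:
            q=proj(c,box(p,lx,ly,z)); 
            for k in uv: 
                d=q-k; out.append(d[np.argmin((d**2).sum(1))])
        return np.ravel(out)
    s=least_squares(r,p0,x_scale=[.01,.01,5]); return s.x,np.sqrt(np.mean(s.fun**2))
E
python3 - <<'E'
from h import *
t=env.read_camera("top");s=env.read_camera("side")
N=lambda cx,cy,ox,oy,L:[(cx+(x-ox-200)/6,cy+(y-oy-150)/6) for x,y in L]
mt=N(288,217,0,0,[(92,63),(265,34),(302,238),(128,268)]);pt=N(288,217,0,0,[(124,88),(238,68),(262,210),(152,230)])
ms=N(253,219,0,300,[(83,440),(232,364),(315,447),(168,518)]);ps=N(253,219,0,300,[(119,437),(224,386),(280,443),(175,499)])
ct=N(199,223,400,0,[(486,66),(628,14),(706,238),(563,292)]);cs=N(221,176,400,300,[(488,466),(707,437),(564,522)])
p0=[.48,-.15,10];q0=[.465,.142,20]
for nm,o in dict(mould_t=[(t,mt,.116,.096,.02)],mould_s=[(s,ms,.116,.096,.02)],plate_t=[(t,pt,.08,.06,.02)],plate_s=[(s,ps,.08,.06,.02)],plate=[(t,pt,.08,.06,.02),(s,ps,.08,.06,.02)]).items(): print(nm,fit(o,p0))
for nm,o in dict(case_t=[(t,ct,.136,.086,.01)],case_s=[(s,cs,.136,.086,.01)],case=[(t,ct,.136,.086,.01),(s,cs,.136,.086,.01)]).items(): print(nm,fit(o,q0))
E
```

```text
mould_t (array([ 0.4812999 , -0.14853907,  8.62989982]), np.float64(0.19224496354020243))
mould_s (array([ 0.48155534, -0.14539785, 10.11967539]), np.float64(0.6347969533258747))
plate_t (array([ 0.48218325, -0.14700457,  8.96962789]), np.float64(0.3560440806648027))
plate_s (array([ 0.48145779, -0.14547821,  9.77531781]), np.float64(0.31505740133431015))
plate (array([ 0.48179792, -0.14649668,  9.25711975]), np.float64(0.3750763564365454))
case_t (array([ 0.46614574,  0.14924291, 18.98367485]), np.float64(0.32042156784046194))
case_s (array([ 0.46533096,  0.14891072, 18.47013756]), np.float64(0.3327148151188863))
case (array([ 0.46586367,  0.14924362, 18.84695512]), np.float64(0.3396640255877539))
```

Request:
{"method": "step_arm", "body": {
  "steps": [1,36,-32.6,6,0,1,36,-32.6,6,0,1,36,-32.6,6,0,1,36,-32.6,6,0,1,36,-32.6,6,0,1,36,-32.6,6,0,1,36,-32.6,6,0,1,36,-32.6,6,0,1,36,-32.6,6,0,1,36,-32.6,6,0,1,36,-32.6,6,0,1,36,-32.6,6,0],
  "grip_force": 30
}}

```text
time_s: 1.8
tool_pos: [0.4822, -0.146, 0.3328]
tool_rot: [180.0, -0.0, 13.9]
force: [0.0, -1.0, -0.6]
grip_width: 0.0869
grasp_force: 0.0
```

Request:
{"method": "step_arm", "body": {
  "steps": [1,0,0,0,4.7,1,0,0,0,0,1,0,0,0,0]
}}

```text
time_s: 2.17
tool_pos: [0.4812, -0.1481, 0.3328]
tool_rot: [180.0, 0.0, 9.2]
force: [0.7, -0.5, -0.6]
grip_width: 0.0871
grasp_force: 0.0
```

Request:
{"method": "step_arm", "body": {
  "steps": [0.6,0,0,25,0,0.6,0,0,25,0,0.6,0,0,25,0,0.6,0,0,25,0,0.6,0,0,20,0,0.6,0,0,7,0,0.6,0,0,0,0,0.6,0,0,0,0]
}}

```text
time_s: 3.18
tool_pos: [0.4819, -0.1477, 0.2067]
tool_rot: [179.9, -0.1, 9.2]
force: [0.3, -0.0, 0.4]
grip_width: 0.0522
grasp_force: 0.0
```

Request:
{"method": "step_arm", "body": {
  "steps": [0,0,0,0,0,0,0,0,0,0,0,0,0,0,0,0,0,0,0,0,0,0,0,0,0,0,0,0,0,0]
}}

```text
time_s: 3.92
tool_pos: [0.4815, -0.1472, 0.2057]
tool_rot: [-180.0, 0.0, 9.2]
force: [-0.2, 0.9, 2.0]
grip_width: 0.0136
grasp_force: 30.0
```

Request:
{"method": "step_arm", "body": {
  "steps": [0,0,0,0,0,0,0,0,-5,0,0,0,0,-10,0,0,0,0,-20,0,0,0,0,-25,0,0,0,0,-20,0,0,0,0,0,0,0,0,0,0,0],
  "grip_force": 45
}}

```text
time_s: 4.92
tool_pos: [0.4812, -0.1474, 0.2853]
tool_rot: [-180.0, 0.0, 9.2]
force: [-0.2, -0.1, -0.5]
grip_width: 0.0135
grasp_force: 45.0
```

```bash
python3 - <<'E'
from h import *
t=env.read_camera("top");s=env.read_camera("side");o=env.get_obs();print(o["tool_pos"],o["tool_rot"],o["force"])
p=o["tool_pos"].copy();p[2]-=.17
a=proj(t,[p])[0];b=proj(s,[p])[0];print(a,b)
cv2.imwrite("pics/c2.png",np.vstack([crop(t["image"],int(a[0]),int(a[1]),6,600,300),crop(s["image"],int(b[0]),int(b[1]),6,600,300)]))
E
```

```text
[ 0.48104311 -0.14729967  0.28474368] [-1.79948887e+02  9.02193706e-02  9.21200455e+00] [ 0.46722422  0.18340211 -1.1934538 ]
[289.13716791 214.45106583] [252.40431785 199.47609921]
```

View pics/c2.png

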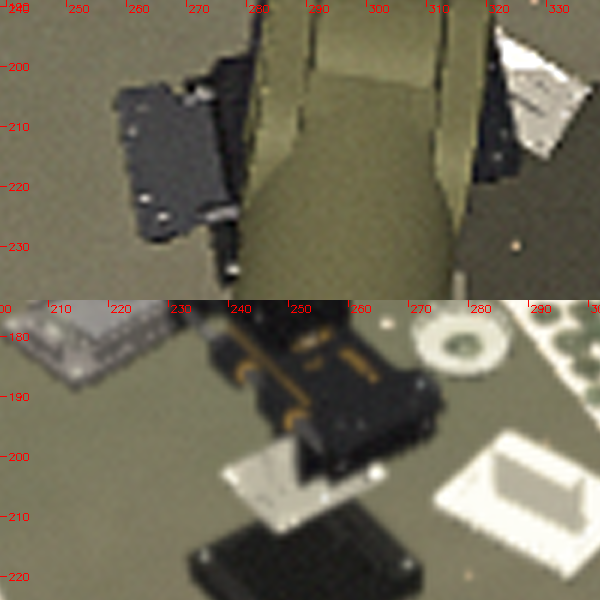

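The cover is held, its plate seen in the side view with corners at crop pixels (222,471), (284,529) and (387,472). I check its offset in the grip.

```bash
python3 - <<'E'
from h import *
s=env.read_camera("side");o=env.get_obs()
uv=[(252+(x-300)/6,199+(y-450)/6) for x,y in [(222,471),(284,529),(387,472)]]
for z in(.097,.099,.101): print(fit([(s,uv,.08,.06,z)],[.481,-.147,9.2]))
t=env.read_camera("top");a=s["image"]
cv2.imwrite("pics/c3.png",np.hstack([crop(t["image"],199,223,9,400,500),crop(a,221,176,9,400,500)]))
E
```

```text
(array([ 0.48308983, -0.14635997, 11.96258569]), np.float64(0.2804084058761722))
(array([ 0.48227408, -0.14827569, 11.96830953]), np.float64(0.2769683610262205))
(array([ 0.48145834, -0.15019138, 11.9740685 ]), np.float64(0.27439926054750396))
```

View pics/c3.png

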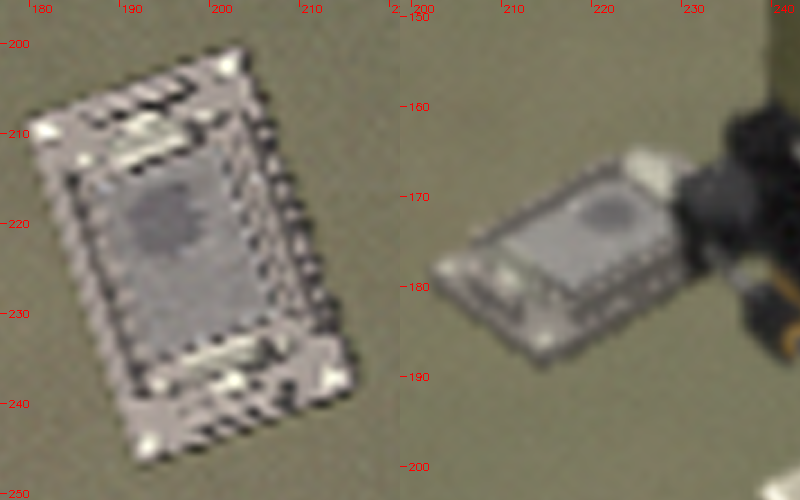

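Request:
{"method": "step_arm", "body": {
  "steps": [0,0,0,0,-4.8,0,0,0,0,-4.8,0,8,-28.5,0,0,0,8,-28.5,0,0,0,8,-28.5,0,0,0,8,-28.5,0,0,0,8,-28.5,0,0,0,8,-28.5,0,0,0,8,-28.5,0,0,0,8,-28.5,0,0,0,8,-28.5,0,0,0,8,-28.5,0,0]
}}

```text
time_s: 6.62
tool_pos: [0.4651, 0.1491, 0.2853]
tool_rot: [-180.0, 0.0, 18.8]
force: [0.2, -0.2, 0.2]
grip_width: 0.0137
grasp_force: 45.0
```

Request:
{"method": "step_arm", "body": {
  "steps": [0,0,0,15,0,0,0,0,15,0,0,0,0,0,0,0,0,0,0,0]
}}

```text
time_s: 7.12
tool_pos: [0.4655, 0.1475, 0.2556]
tool_rot: [180.0, 0.0, 18.7]
force: [-0.1, -0.4, -0.9]
grip_width: 0.0134
grasp_force: 45.0
```

```bash
python3 - <<'E'
from h import *
t=env.read_camera("top");s=env.read_camera("side");o=env.get_obs();p=o["tool_pos"].copy();print(p,o["tool_rot"])
uv=[(199+(x-200)/9,223+(y-250)/9) for x,y in [(45,130),(230,65),(335,377),(150,444)]]
X=toplane(t,uv,.01);print(X.mean(0),[np.degrees(np.arctan2(*(X[a]-X[b])[[1,0]])) for a,b in((0,3),(1,2))],[np.linalg.norm(X[a]-X[b]) for a,b in((0,3),(1,2),(0,1),(2,3))])
uv=[(288+(x-200)/6,217+(y-150)/6) for x,y in [(107,72),(248,47),(282,224),(140,252)]]
X=toplane(t,uv,.02);print(X.mean(0),[np.degrees(np.arctan2(*(X[a]-X[b])[[1,0]])) for a,b in((0,3),(1,2))])
p[2]-=.19
b=proj(s,[p])[0];print(b)
cv2.imwrite("pics/c4.png",crop(s["image"],int(b[0]),int(b[1])+5,10,800,600))
E
```

```text
[0.46569073 0.14781026 0.25608188] [ 1.79981668e+02 -3.86043030e-02  1.87583413e+01]
[0.46601021 0.1505525  0.01      ] [np.float64(18.382402332256127), np.float64(18.17998848351584)] [np.float64(0.12375746538836027), np.float64(0.12303355254970717), np.float64(0.07328300642355634), np.float64(0.07285385326288278)]
[ 0.4823833 -0.1471662  0.02     ] [np.float64(9.079052136382462), np.float64(9.24128127954918)]
[219.94322043 165.8798334 ]
```

View pics/c4.png

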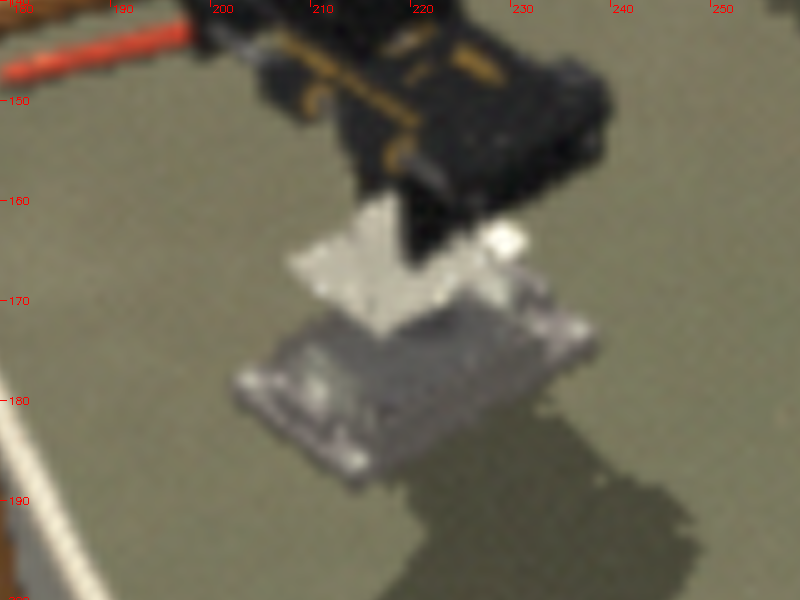

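The plate is held above the case: its corners show at crop pixels (288,262), (382,334) and (530,240), and the case screws at (247,381), (355,460) and (575,330).

```bash
python3 - <<'E'
from h import *
s=env.read_camera("side")
f=lambda L:[(219+(x-400)/10,170+(y-300)/10) for x,y in L]
for z in(.069,.0705,.072):print(fit([(s,f([(288,262),(382,333),(530,240)]),.08,.06,z)],[.466,.148,18.7]))
print(fit([(s,f([(247,381),(355,460),(575,330)]),.1234,.073,.01)],[.466,.149,18.7]))
P=[env.get_obs()["tool_pos"]]
for i in range(8): env.read_camera("top");P.append(env.get_obs()["tool_pos"])
print(np.mean(P,0),np.std(P,0))
E
```

```text
(array([ 0.46582323,  0.14778549, 18.97314731]), np.float64(0.23257091425955628))
(array([ 0.46524775,  0.1459861 , 18.97961927]), np.float64(0.22638784807251047))
(array([ 0.46467227,  0.14418672, 18.98612151]), np.float64(0.22047577834961887))
(array([ 0.46474754,  0.15383577, 18.39695084]), np.float64(0.13644899078888734))
[0.46548374 0.14813453 0.25599672] [1.10811197e-04 9.94966284e-05 1.35267483e-04]
```

Request:
{"method": "step_arm", "body": {
  "steps": [0,0.6,-1.8,0,0,0,0,0,12,0,0,0,0,12,0,0,0,0,9,0,0,0,0,0,0,0,0,0,0,0]
}}

```text
time_s: 8.43
tool_pos: [0.4653, 0.1502, 0.2227]
tool_rot: [-180.0, 0.0, 18.8]
force: [-0.4, 0.6, -1.1]
grip_width: 0.0137
grasp_force: 45.0
```

```bash
python3 - <<'E'
from h import *
t=env.read_camera("top");s=env.read_camera("side");o=env.get_obs();print(o["tool_pos"],o["tool_rot"],o["force"])
cv2.imwrite("pics/c5.png",crop(s["image"],221,176,14,800,600))
E
```

```text
[0.46533089 0.15012156 0.22288281] [1.79986702e+02 2.97259556e-03 1.88135996e+01] [-0.05161949 -0.14595627 -0.87149686]
```

View pics/c5.png

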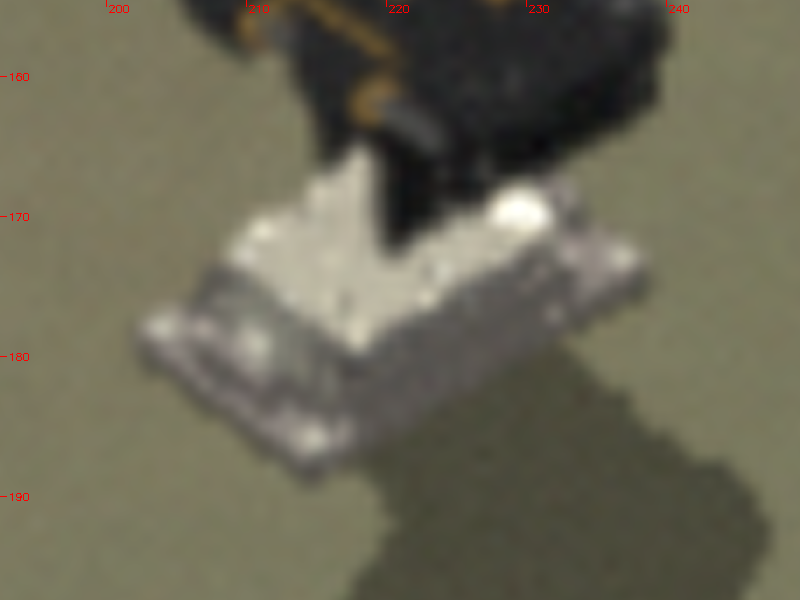

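The plate sits squarely over the case, with its near corner at about (360,350) in the crop. I descend slowly and watch the force.

Request:
{"method": "step_arm", "body": {
  "steps": [0,0,0,1.5,0,0,0,0,1.5,0,0,0,0,1,0,0,0,0,0,0,0,0,0,0,0]
}}

```text
time_s: 9.15
tool_pos: [0.4656, 0.1502, 0.2191]
tool_rot: [180.0, -0.1, 18.8]
force: [0.6, -0.5, 3.0]
grip_width: 0.0136
grasp_force: 45.0
```

Request:
{"method": "step_arm", "body": {
  "steps": [0,0,0,1,0,0,0,0,1,0,0,0,0,0,0,0,0,0,0,0]
}}

```text
time_s: 9.65
tool_pos: [0.4657, 0.1503, 0.2171]
tool_rot: [180.0, -0.1, 18.8]
force: [1.4, 0.4, 4.5]
grip_width: 0.0136
grasp_force: 45.0
```

Request:
{"method": "step_arm", "body": {
  "steps": [0,0,0,1,0,0,0,0,1,0,0,0,0,0,0,0,0,0,0,0]
}}

```text
time_s: 10.15
tool_pos: [0.4654, 0.1501, 0.2146]
tool_rot: [-180.0, -0.0, 18.8]
force: [2.0, 0.6, 1.0]
grip_width: 0.0137
grasp_force: 45.0
```

Request:
{"method": "step_arm", "body": {
  "steps": [0,0.6,0,0,0,0,0,0,0,0]
}}

```text
time_s: 10.4
tool_pos: [0.4658, 0.1503, 0.2145]
tool_rot: [-180.0, 0.0, 18.8]
force: [1.1, 0.0, 1.9]
grip_width: 0.0135
grasp_force: 45.0
```

Request:
{"method": "step_arm", "body": {
  "steps": [0,0,0,1,0,0,0,0,0,0,0,0,0,0,0]
}}

```text
time_s: 10.78
tool_pos: [0.4657, 0.1502, 0.2135]
tool_rot: [-180.0, 0.0, 18.8]
force: [1.3, -0.7, -0.4]
grip_width: 0.0135
grasp_force: 45.0
```

Request:
{"method": "step_arm", "body": {
  "steps": [0,0,0,1,0,0,0,0,0,0,0,0,0,0,0]
}}

```text
time_s: 11.15
tool_pos: [0.4658, 0.1503, 0.2126]
tool_rot: [180.0, 0.0, 18.8]
force: [1.7, -0.1, -0.5]
grip_width: 0.014
grasp_force: 45.0
```

Request:
{"method": "step_arm", "body": {
  "steps": [0,0,0,1,0,0,0,0,1,0,0,0,0,0,0,0,0,0,0,0]
}}

```text
time_s: 11.65
tool_pos: [0.4658, 0.1504, 0.2106]
tool_rot: [-180.0, 0.0, 18.8]
force: [0.6, 2.2, -0.1]
grip_width: 0.0137
grasp_force: 45.0
```

Request:
{"method": "step_arm", "body": {
  "steps": [0,0,0,1,0,0,0,0,0,0,0,0,0,0,0]
}}

```text
time_s: 12.02
tool_pos: [0.4658, 0.1504, 0.2096]
tool_rot: [-180.0, 0.0, 18.8]
force: [0.4, 1.3, -0.0]
grip_width: 0.0136
grasp_force: 45.0
```

Request:
{"method": "step_arm", "body": {
  "steps": [0,0,0,1,0,0,0,0,0,0,0,0,0,0,0]
}}

```text
time_s: 12.4
tool_pos: [0.4658, 0.1504, 0.2088]
tool_rot: [-180.0, 0.0, 18.8]
force: [-1.0, 2.6, 3.3]
grip_width: 0.0134
grasp_force: 45.0
```

Request:
{"method": "step_arm", "body": {
  "steps": [0,0,-0.4,0.7,0,0,0,0,0,0,0,0,0,0,0]
}}

```text
time_s: 12.78
tool_pos: [0.4658, 0.1505, 0.2081]
tool_rot: [180.0, 0.0, 18.8]
force: [-2.3, 1.6, 5.2]
grip_width: 0.0136
grasp_force: 45.0
```

Request:
{"method": "step_arm", "body": {
  "steps": [0,0,0,0.7,0,0,0,0,0,0,0,0,0,0,0]
}}

```text
time_s: 13.15
tool_pos: [0.4658, 0.1506, 0.2076]
tool_rot: [180.0, 0.0, 18.8]
force: [-2.7, 1.1, 6.4]
grip_width: 0.0138
grasp_force: 45.0
```

Request:
{"method": "step_arm", "body": {
  "steps": [0,0,0,0.7,0,0,0,0,0,0,0,0,0,0,0]
}}

```text
time_s: 13.52
tool_pos: [0.4658, 0.1506, 0.207]
tool_rot: [180.0, 0.0, 18.8]
force: [-3.2, 0.5, 7.9]
grip_width: 0.0135
grasp_force: 45.0
```

Request:
{"method": "step_arm", "body": {
  "steps": [0,-0.4,0,1,0,0,0,0,0,0,0,0,0,0,0]
}}

```text
time_s: 13.9
tool_pos: [0.4657, 0.1507, 0.2067]
tool_rot: [179.9, -0.0, 18.8]
force: [-4.7, 0.3, 13.0]
grip_width: 0.0137
grasp_force: 45.0
```

Request:
{"method": "step_arm", "body": {
  "steps": [0,0,0,1,0,0,0,0,0,0,0,0,0,0,0]
}}

```text
time_s: 14.28
tool_pos: [0.4657, 0.1508, 0.2067]
tool_rot: [179.9, 0.0, 18.8]
force: [-7.2, -1.9, 22.2]
grip_width: 0.0132
grasp_force: 45.0
```

Request:
{"method": "step_arm", "body": {
  "steps": [0,0,0,1,0,0,0,0,0,0,0,0,0,0,0]
}}

```text
time_s: 14.65
tool_pos: [0.4658, 0.151, 0.2066]
tool_rot: [179.8, 0.1, 18.8]
force: [-10.4, -3.2, 31.9]
grip_width: 0.0138
grasp_force: 45.0
```

```bash
python3 - <<'E'
from h import *
s=env.read_camera("side");o=env.get_obs();print(o["tool_pos"],o["tool_rot"],o["force"],o["wrist_torque"])
cv2.imwrite("pics/c6.png",crop(s["image"],221,176,14,800,600))
E
```

```text
[0.46581137 0.15095846 0.20660451] [1.79848731e+02 5.70018557e-02 1.88020461e+01] [-10.71615286  -2.2030761   31.57320426] [-0.40112774  2.46505959 -0.03817938]
```

View pics/c6.png

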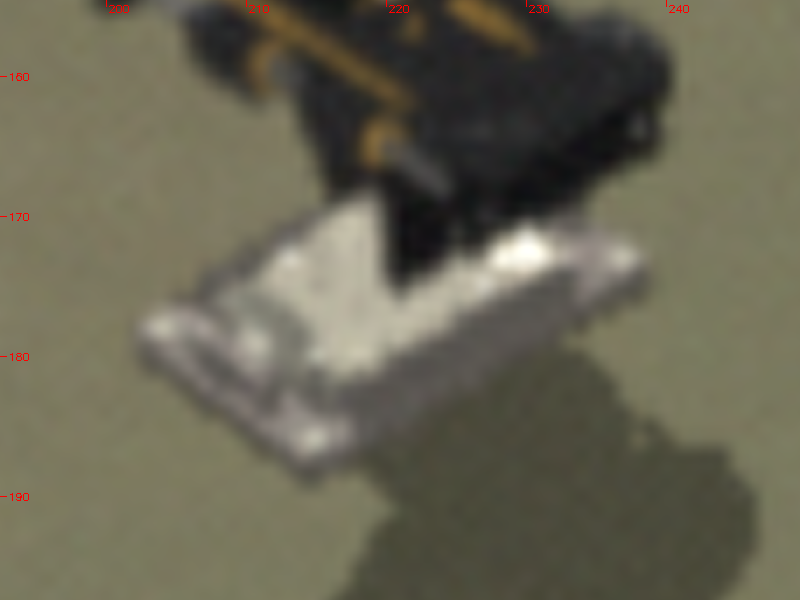

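The cover is at its stop: the push rises steeply while the TCP stays at 0.2066 m. In the picture the near clip nose (250,335) hooks over the plate edge, the far one shows bright at (525,250), and the plate lies level between the walls.

```bash
python3 -c "
from cell import env
print(env.sign_off())"
```

```text
the job is handed in; nothing more can be done
None
```

I handed the job in at about 15 s with the cover pressed to its stop in the case and still held, at about 32 N. In the last side view the near clip's nose is over the plate edge. The far clip is less clear there, so I infer its snap from the cover reaching its stop.

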